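# Fasten the safelight's filter frame with its quarter-turn stud

### The job

The safelight's filter has been changed, and its frame is swung shut but still stands a little proud on its seal. Take the orange slotted key from its wooden stand, set its blade in the slot of the stud on the frame's front edge, press the stud down gently until it meets the bottom and, keeping it pressed, turn it clockwise, up to a quarter turn, until it comes up against its stop and, let up, snaps into its catch and holds the frame down on its seal. Work the stud with the key only, never force it, then put the key back upright in its hole in the stand, and leave the other things where they are.

Things in the scene. Friction and masses are not known exactly. Their poses are not given: they have to be found in the camera images.
- key: Slotted key, 79 mm tall, 80 g. Origin at the centre of the blade's lower edge, z up, x along the blade. Steel blade 14 (x) x 2.6 (y) mm up to 10 mm, 14 mm round shank to 34 mm, orange collar 24 mm across to 38 mm (hangs on the stand; stops the fingers when pressing), orange ribbed handle 30 (x) x 14 (y) mm with flat sides up to 79 mm: grip it across y, 50 to 65 mm up. Same after a half turn.
- key_hole (a point): Centre of the mouth of the key's hole in the top of the fixed wooden key stand (block 84 x 58 x 40 mm on a 90 x 64 mm foot). The hole is upright, 17 mm wide, 37 mm deep, with a 1.5 mm lead-in; the key hangs in it by its collar, key origin 34 mm below this point. Three empty 9 mm holes lie 26 mm or more off on the +y side.
- safelight: Safelight lamp box, grey, on its back, fixed; 170 (x) x 230 (y) mm, top of the shut black filter frame 68 mm above the bench, steel yoke behind to x = +104 mm. Origin at the centre of its underside, z up; stud on the -x edge, hinge on the +x edge. Two white marks on the frame, 26 mm from the stud, show roughly where the slot points when fastened.
- stud_head (a point): Centre of the top of the stud's steel head (disc, 28 mm across), 62 mm from the safelight's centre towards -x; moves and turns with the stud. z up, x along the slot. Slot 4.2 mm wide, 15.6 mm long (closed ends), 5 mm deep: 0.8 mm to spare all round the blade; if the blade misses, drag it lightly over the head until it drops in. Head works in a boss 40 mm across, 8 mm tall, and stands 14 mm out of it unpressed.
- stud_press (a joint): How far the stud is pressed into the frame (m), 0 = fully up. Spring 4.4 N, then 0.4 N per mm. The catch inside hangs on an adjustable bracket, unseen: its height differs by 10 mm, its angle too. The stud clears the catch's ledge at 2.5 to 12.5 mm and meets a solid floor 0.8 mm deeper, felt as a sudden rise of force. 11 to 15 N is a right press. Contact above 30 N (press and twist together) bends the catch.
- stud (a joint): Turn of the stud (rad), 0 at rest, growing clockwise seen from above. Pressed deep enough it turns on past about 0.5; a light spring (0.02 to 0.03 Nm) turns it back if let go too early. The catch begins at 1.0 to 1.4 with a stop 0.14 beyond, felt as a rise of twist (0.1 Nm is plenty). Let up there, the stud springs up 3 mm from the floor and stays; uncaught it springs back to 0. The blade has 0.1 rad play.
- filter_frame (a joint): Opening of the filter frame about its hinge at the back (rad): about 0.022 while its front stands 3 mm proud on the springy seal (about 3 N on the stud shuts it), 0 when drawn down. It stays down by itself only when the stud is caught.
- dev_tank: Bystander: small black developing tank with red cap, 70 mm across, 116 mm tall; origin at the centre of its underside.
- blower: Bystander: black rubber bulb blower with red nozzle, 98 mm long; origin at its underside.
- loupe: Bystander: film loupe, 42 mm across, 48 mm tall; origin at the centre of its underside.
- film_can_1: Bystander: white film canister with grey cap, 34 mm across, 51 mm tall; origin at the centre of its underside.
- brush: Bystander: flat anti-static brush, 51 x 85 x 12 mm; origin at the centre of its underside.

How it is judged:
By the outcome, as a careful person would: the job done as asked, in the order asked, and still so for the second after the job is handed in, with the robot touching nothing.
It also fails if it takes over 72 s, if anything falls off the work surface, if the arm or the gripper's body presses on something with over 40 N, if the wrist force passes 120 N, or if a joint passes its speed limit or range.

### The arm

A 6-joint arm with a two-finger parallel gripper is mounted at the origin on a cart in front of the work surface, level with it; the furniture and walls round the work are solid. World frame = base frame: x ahead of the robot, y to its left, z up, the work surface at z = 0. Lengths are in m, angles in rad, forces in N, time in s.
With the tool pointing down it reaches from about 0.25 to 0.725 m from the base axis. Payload 4 kg.
Tool frame: the origin (TCP) lies on the centre line of the jaws, within the pads' length; the fingertips stand 8 mm ahead of it and the grasp point (between the pads) lies 11 mm behind it (robot.tips_ahead is the distance from the TCP to the fingertips, in m); z points along the fingers, y is the line along which they close (so a half turn about z gives the same grasp; the last joint's range is limited). The gripper opens to 85 mm and grips with 20 to 120 N. Pads are 22 mm wide; open, the fingers measure 114 mm over their backs; the gripper's body (76 mm by 85 mm) begins 54 mm behind the grasp point. The pads swing forward as they close: fully open they stand 13 mm farther back than shut.
Start: joints at [1.231, 0.241, 0.005, 1.335, 0, 1.571], TCP at [0.167, 0.471, 0.239] pointing down, gripper open.
Joint ranges: [-2.72, 2.72], [-1.05, 1.87], [-1.09, 1.28], [-1.99, 2.15], [-1.42, 1.44], [-3.14, 3.14]. Speed limits (rad/s): [2.79, 2.79, 3.14, 3.14, 3.14, 3.14].

### API

Orientations are given as a rotation vector (axis times angle).
In Python, from workcell import robot gives the robot as it stands. Calls block until the motion is done:
- robot.move_pose(position, orientation): joint-space move of the TCP to a pose.
- robot.move_linear(position, ori=None, velocity=0.15): straight line of the TCP; ori=None keeps the orientation; velocity is the mean speed in m/s.
- robot.move_j(angles): joint-space move.
- robot.set_gripper(opening, force=None): opening from 0.0 (shut) to 1.0 (fully open); force is the grip in N (None keeps the last); returns when the fingers have stopped.
- robot.hold(seconds).
- robot.solve_ik(position, orientation): joint angles nearest the present ones, or None.
- robot.grab_frame(name): name is "scene" or "top"; returns (picture, depth): 400x640x3 uint8, red, green, blue; 400x640 float32, m along the optical axis (not along the pixel's ray), 0 where there is no reading.
- robot.calibration(name): a dict with "fx", "fy", "cx", "cy" (pixels), "k1" (the pictures are not rectified: a ray, as slopes to the right and down, at radius r is drawn at 1 + k1 r^2 times it, then the intrinsics apply), "T" (4x4, takes a point from camera to world coordinates). Camera axes: x right, y down, z forward; pixel columns grow to the right and rows downward; lengths in m; the calibration is good to about 2 mm. A picture is of the moment at which its call begins. calibration takes no time and is no camera call.
A pose or a line that the arm cannot do raises robot.Unreachable and nothing moves.
- robot.close_job(): hands the job in; it is judged then, once.
Readings, each from a call of its own:
- robot.current_t(): time.
- robot.current_qpos(): joint angles.
- robot.current_dq(): joint speeds.
- robot.current_effort(): joint torques, N m.
- robot.current_position(): TCP position.
- robot.current_tcp_rot(): TCP orientation.
- robot.current_force(): force on the tool from outside, world axes, zero at the start.
- robot.current_moment(): the same for the moment, N m.
- robot.current_gripper_width(): opening from 0.0 (shut) to 1.0 (fully open).
- robot.current_finger_force(): force on a finger pad.
Only numpy, scipy, OpenCV 4.12 (cv2) and the standard library are available. Lean on these libraries where they do the work, as an engineer would, in place of code of your own. Each camera call takes 0.05 s, during which the arm holds its last target. There are 200 camera calls.

## Working session

There is one attempt and no reset: what is moved stays moved. The work goes in short steps, each a Python script; the robot and the scene stay as the last script left them, time stands still between calls to the robot, and variables do not carry over. Pictures are saved under pics/ and viewed, at most 10 in all, crops included, and the job is handed in when it is done.

```bash
ls; mkdir -p pics
cat > h.py <<'E'
import numpy as np, cv2
from workcell import robot
def grab(n):
    im,d=robot.grab_frame(n); np.savez('pics/'+n+'.npz',im=im,d=d); return im,d
def save(im,name,box=None,s=1):
    if box: im=im[box[1]:box[3],box[0]:box[2]]
    cv2.imwrite('pics/'+name,cv2.resize(im[:,:,::-1],None,fx=s,fy=s,interpolation=cv2.INTER_CUBIC))
def ray(n,u,v):
    c=robot.calibration(n); K=np.array([[c['fx'],0,c['cx']],[0,c['fy'],c['cy']],[0,0,1.]])
    p=cv2.undistortPoints(np.array([[[u,v]]],float),K,np.array([c['k1'],0,0,0,0.]))[0,0]
    T=np.array(c['T']); return T[:3,3],T[:3,:3]@np.array([p[0],p[1],1])
def atz(n,u,v,z):
    o,r=ray(n,u,v); return o+r*(z-o[2])/r[2]
def atd(n,u,v,d):
    o,r=ray(n,u,v); return o+r*d[int(v),int(u)]
E
python3 - <<'E'
from h import *
for n in('scene','top'):
    im,d=grab(n); save(im,n+'0.png'); c=robot.calibration(n); print(n,c['fx'],np.round(c['T'],2))
print(robot.current_tcp_rot(),robot.current_t())
E
```

```text
pics
scene 418.4666633310487 [[ 0.44 -0.61  0.66 -0.06]
 [-0.9  -0.3   0.32 -0.32]
 [ 0.   -0.73 -0.68  0.7 ]
 [ 0.    0.    0.    1.  ]]
top 388.87489274101375 [[-0.03 -1.    0.08  0.47]
 [-1.    0.03 -0.01 -0.02]
 [ 0.   -0.08 -1.    0.99]
 [ 0.    0.    0.    1.  ]]
[-5.31182178e-01 -3.09603556e+00  2.94569566e-03] 0.1
```

View pics/scene0.png

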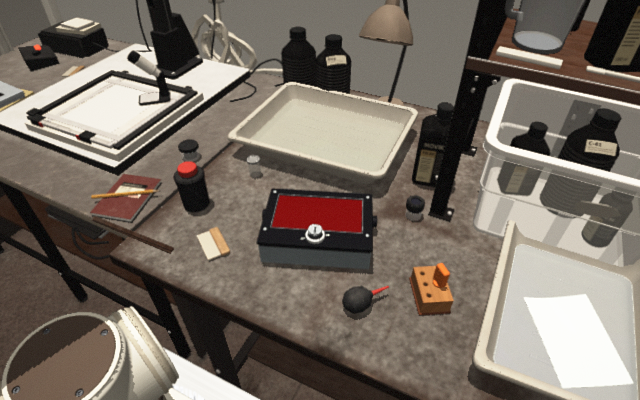

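View pics/top0.png

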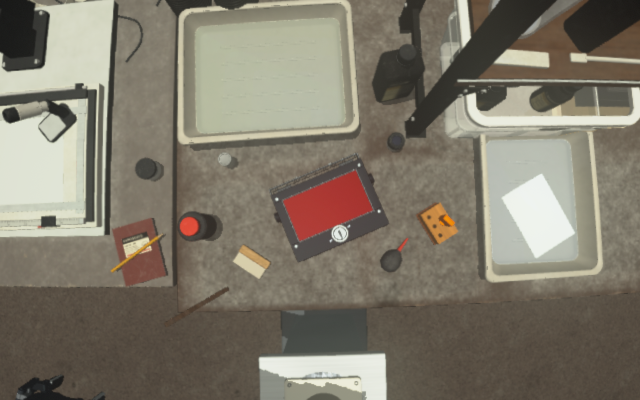

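The scene view has the stud near (315,233) and the key at (441,275). The top view has the stud at (340,233) and the key at (447,222). I'll enlarge both.

Run:
```python
from h import *
t=np.load('pics/top.npz'); s=np.load('pics/scene.npz')
def cr(im,b,k): return cv2.resize(im[b[1]:b[3],b[0]:b[2]],None,fx=k,fy=k,interpolation=cv2.INTER_CUBIC)
a=np.hstack([cr(t['im'],(310,208,370,258),6),cr(t['im'],(410,198,470,248),6)])
b=np.hstack([cr(s['im'],(285,205,345,255),6),cr(s['im'],(405,260,465,310),6)])
save(np.vstack([a,b]),'crop1.png')
for n,u,v,d in(('top',340,233,t['d']),('top',447,222,t['d']),('top',430,228,t['d']),('scene',315,232,s['d']),('scene',441,268,s['d'])): print(n,u,v,atd(n,u,v,d).round(4))
```

```text
top 340 233 [ 0.4571 -0.0542  0.0867]
top 447 222 [ 0.4749 -0.3068  0.0811]
top 430 228 [ 0.4616 -0.2761  0.0426]
scene 315 232 [ 0.4533 -0.0526  0.0869]
scene 441 268 [ 0.4773 -0.3041  0.0838]
```

View pics/crop1.png

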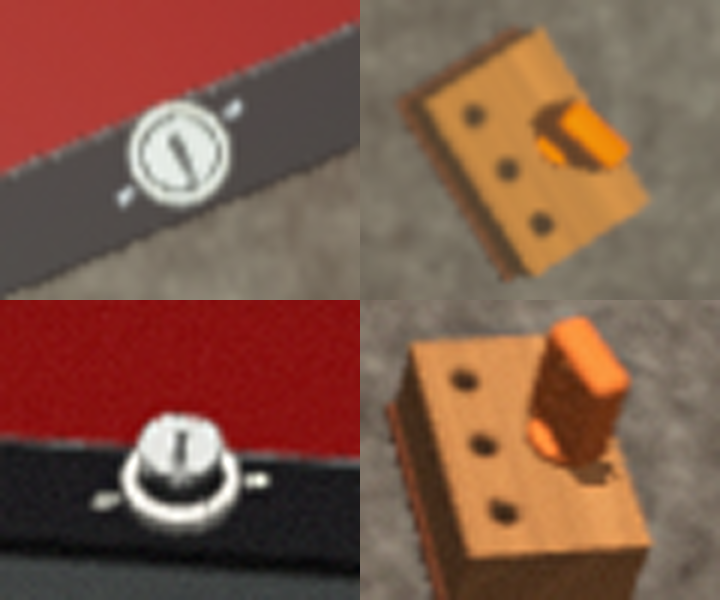

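```bash
cat > est.py <<'E'
from h import *
def fit(n,ks,kz=None):
    f=np.load(f'pics/{n}.npz'); im=f['im'].astype(float); d=f['d']; H,W=d.shape
    v,u=np.mgrid[:H,:W]; c=robot.calibration(n)
    K=np.array([[c['fx'],0,c['cx']],[0,c['fy'],c['cy']],[0,0,1.]])
    p=cv2.undistortPoints(np.stack([u.ravel(),v.ravel()],1).astype(float)[:,None],K,np.array([c['k1'],0,0,0,0.]))[:,0]
    P=(np.c_[p,np.ones(len(p))]*d.ravel()[:,None])@c['T'][:3,:3].T+c['T'][:3,3]
    P=P.reshape(H,W,3)
    near=lambda q,r:(np.hypot(P[...,0]-q[0],P[...,1]-q[1])<r)&(d>0)
    return P,im,near
if __name__=='__main__':
  for n in('top','scene'):
    P,im,near=fit(n,0)
    # key top
    m=near((.475,-.305),.03)&(P[...,2]>.074); q=P[m]; r=cv2.minAreaRect(q[:,:2].astype(np.float32)*1000)
    C=np.cov(q[:,:2].T); w,V=np.linalg.eigh(C); a=np.degrees(np.arctan2(V[1,1],V[0,1]))%180
    print(n,'key',m.sum(),q.mean(0).round(4),np.median(q[:,2]).round(4),'rect',np.round(r[0],1),np.round(r[1],1),'ang',a.round(1))
    m=near((.46,-.28),.025)&(P[...,2]>.03)&(P[...,2]<.05); print(' standtop',np.median(P[m][:,2]).round(4))
    # stud head
    m=near((.455,-.053),.02)&(P[...,2]>.082); q=P[m]; r=cv2.minEnclosingCircle(q[:,:2].astype(np.float32)*1000)
    print(' head',m.sum(),q.mean(0).round(4),np.median(q[:,2]).round(4),np.round(r[0],1),round(r[1],1))
    # slot: dark px on head
    g=im.sum(2)/3; c=q[:,:2].mean(0); mm=near(c,.0105)&(P[...,2]>.075); wgt=np.clip(np.percentile(g[mm],60)-g[mm],0,None); wgt[wgt<15]=0
    q=P[mm][:,:2]; mu=(q*wgt[:,None]).sum(0)/wgt.sum(); C=((q-mu)*wgt[:,None]).T@(q-mu)/wgt.sum(); w,V=np.linalg.eigh(C)
    print(' slot',mu.round(4),np.sqrt(w).round(4),(np.degrees(np.arctan2(V[1,1],V[0,1]))%180).round(1))
    m=(abs(P[...,0]-.5)<.2)&(abs(P[...,1]+.03)<.2)&(P[...,2]>.055)&(P[...,2]<.078)&near((.51,-.03),.17); r=cv2.minAreaRect(P[m][:,:2].astype(np.float32)*1000)
    print(' box',np.round(r[0],1),np.round(r[1],1),r[2], np.percentile(P[m][:,2],[5,50,95]).round(4))
    m=near((.46,-.195),.06)&(P[...,2]>.012);print(' blower',P[m].max(0).round(3),P[m].min(0).round(3))
E
python3 est.py
python3 - <<'E'
from h import *
# manual pixels
for n,lst in(('top',[('mark',235,107,.069),('mark',125,197,.069),('slot',168,137,.088),('slot',192,187,.088),('boss',179,153,.078)]),):
    for k,u,v,z in lst: print(k,atz(n,310+u/6-.5+.08,208+v/6-.5+.08,z).round(4))
E
```

```text
top key 86 [ 0.4794 -0.3087  0.0843] 0.0848 rect [ 479.4 -309.3] [30.3 15.8] ang 48.9
 standtop 0.0404
 head 121 [ 0.4581 -0.0526  0.093 ] 0.0937 [459.1 -53.1] 17.5
 slot [ 0.4571 -0.0532] [0.0015 0.0044] 24.0
 box [517.1 -30. ] [178.4 234.8] 21.24635124206543 [0.0655 0.0691 0.073 ]
 blower [ 0.506 -0.138  0.078] [ 0.401 -0.224  0.024]
scene key 128 [ 0.4746 -0.3075  0.0821] 0.0834 rect [ 476.4 -307.6] [29.5 13.4] ang 45.7
 standtop 0.0395
 head 155 [ 0.4525 -0.0518  0.0905] 0.0917 [455.9 -51.6] 15.5
 slot [ 0.4474 -0.0541] [0.0029 0.0064] 25.2
 box [512.6 -28.1] [178.2 234.4] 21.237451553344727 [0.0638 0.0674 0.0711]
 blower [ 0.503 -0.135  0.073] [ 0.4   -0.221  0.012]
mark [ 0.4739 -0.076   0.069 ]
mark [ 0.44   -0.0318  0.069 ]
slot [ 0.4632 -0.0487  0.088 ]
slot [ 0.4438 -0.0574  0.088 ]
boss [ 0.4567 -0.0531  0.078 ]
```

```bash
cat >> h.py <<'E'
from scipy.spatial.transform import Rotation as Rn
def ori(deg):
    a=np.radians(deg); c,s=np.cos(a),np.sin(a)
    return Rn.from_matrix(np.array([[c,s,0],[s,-c,0],[0,0,-1.]])).as_rotvec()
def yaw(): 
    x=Rn.from_rotvec(robot.current_tcp_rot()).as_matrix()[:,0]; return np.degrees(np.arctan2(x[1],x[0]))
E
python3 - <<'E'
from h import *
for p,t in(((.478,-.308,.16),47),((.4565,-.053,.18),24),((.4565,-.053,.145),-70)):
    for k in(0,180):
        q=robot.solve_ik(p,ori(t+k)); print(t+k,None if q is None else np.round(q,2))
print(yaw(),robot.tips_ahead,robot.current_force())
E
```

```text
47 [-0.57  0.42  0.05  1.2   0.    1.75]
227 [-0.57  0.42  0.05  1.2   0.   -1.39]
24 [-0.12  0.2  -0.21  1.16  0.    2.61]
204 [-0.12  0.2  -0.21  1.16  0.   -0.53]
-70 [-0.12  0.23 -0.27  1.07  0.   -2.04]
110 [-0.12  0.23 -0.27  1.07  0.    1.11]
160.52926651235063 0.008 [0.24664912 0.73233079 0.34274426]
```

Run:
```python
from h import *
robot.set_gripper(0.6)
robot.move_pose([.4775,-.308,.2],ori(227)); print(robot.current_t())
print(robot.current_force(),robot.current_moment())
robot.move_linear([.4775,-.308,.11],velocity=.15)
t,_=grab('top'); s,_=grab('scene')
cr=lambda im,b,k: cv2.resize(im[b[1]:b[3],b[0]:b[2]],None,fx=k,fy=k,interpolation=cv2.INTER_CUBIC)
save(np.hstack([cr(t,(400,180,480,260),5),cr(s,(395,220,475,300),5)]),'c2.png'); print(robot.current_t())
```

```text
3.4833
[-0.22084784  0.18510734  0.77921388] [ 0.00810172 -0.00896512 -0.02059469]
4.3333
```

View pics/c2.png

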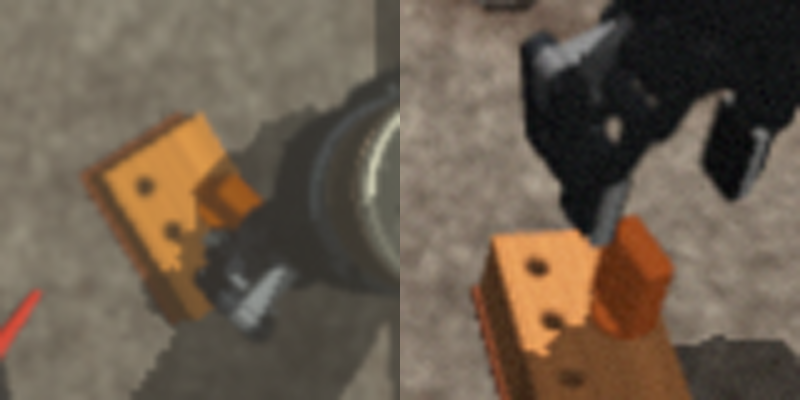

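Run:
```python
from h import *
robot.move_linear([.4775,-.308,.058],velocity=.08)
f0=np.array(robot.current_force()); print(f0.round(2))
robot.set_gripper(0.0,25); robot.hold(.2)
print(robot.current_gripper_width()*85, robot.current_finger_force())
f=np.array(robot.current_force())-f0; a=np.radians(47); print('along key x,y',f[:2]@[np.cos(a),np.sin(a)],f[:2]@[-np.sin(a),np.cos(a)],f[2],np.array(robot.current_moment()).round(3),yaw(),robot.current_t())
```

```text
[-0.26  0.01  0.09]
13.322115886109815 29.88888055086136
along key x,y 0.18898572947437325 0.8164800618649741 4.658199388606878 [ 0.074  0.106 -0.037] -132.99951720944526 5.75
```

Run:
```python
from h import *
robot.set_gripper(0.0,80); robot.hold(.1)
p=np.array(robot.current_position()); print('pick',p.round(4),np.array(robot.current_force()).round(2))
for z in(.07,.09): 
    robot.move_linear([p[0],p[1],z],velocity=.06); print(np.array(robot.current_force()).round(2))
robot.move_linear([p[0],p[1],.18],velocity=.2)
robot.move_linear([.4565,-.053,.18],ori(204),velocity=.2)
robot.move_linear([.4565,-.053,.152],velocity=.1)
robot.hold(.2)
t,_=grab('top'); s,_=grab('scene')
cr=lambda im,b,k: cv2.resize(im[b[1]:b[3],b[0]:b[2]],None,fx=k,fy=k,interpolation=cv2.INTER_CUBIC)
save(cr(s,(275,185,355,255),8),'c3.png'); print(robot.current_t(),np.array(robot.current_force()).round(2),np.array(robot.current_moment()).round(3),yaw())
```

```text
pick [ 0.4779 -0.3083  0.0587] [-0.27  0.25  6.31]
[ 0.76 -0.71 -0.93]
[-0.12  1.09 -0.51]
9.6667 [ 0.37  0.09 -0.84] [-0.031  0.015 -0.001] -156.00365761928867
```

View pics/c3.png

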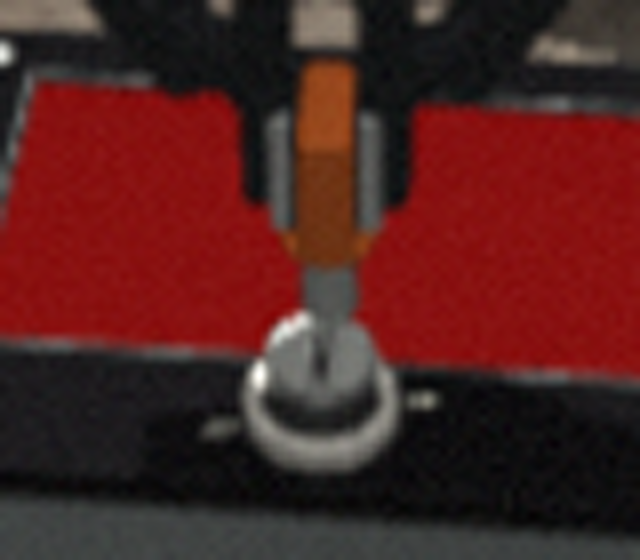

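Run:
```python
from est import *
P,im,near=fit('scene',0); e=np.array([np.cos(np.radians(24)),np.sin(np.radians(24))]); n=np.array([-e[1],e[0]])
c=np.array([.4565,-.053]); L=np.stack([(P[...,:2]-c)@e,(P[...,:2]-c)@n,P[...,2]],-1)*1000
u0,v0=275,185
def at(x,y): return L[int(v0+y/8),int(u0+x/8)].round(1)
for y in range(60,380,12): print(y,at(310,y),at(330,y),at(345,y), im[int(v0+y/8),u0+35:u0+48].mean(1).astype(int))
m=(abs(L[...,2]-92)<5)&(np.hypot(L[...,0],L[...,1])<20)&(np.arange(400)[:,None]>v0+310/8)
q=L[m];print('head',m.sum(),np.percentile(q,[2,50,98],axis=0).round(1),q.mean(0).round(1))
g=im.sum(2)
```

```text
60 [140.6  13.6  67.3] [141.    6.7  67.3] [142.2   2.2  66.4] [22 27 22 32 44 48 42 45 37 21 22 20 16]
72 [  9.4   5.1 178.2] [  9.8  -0.6 178. ] [ 10.8  -4.3 177.3] [16 16 38 70 82 82 83 81 76 46 25 21 17]
84 [  8.1   5.  176.8] [  6.5  -0.7 178.4] [  6.4  -4.5 178.7] [17 22 39 72 79 85 82 86 81 43 22 20 19]
96 [  1.8   4.7 177.4] [  1.1  -1.  178.3] [  0.8  -4.7 178.7] [16 23 52 78 79 81 84 82 77 40 18 15 20]
108 [ -2.1   4.5 178.5] [ -1.1  -1.1 177.7] [  0.4  -4.7 176.5] [43 32 53 78 82 83 85 82 79 40 32 26 22]
120 [ -8.5   4.1 179.2] [ -6.4  -1.3 177.6] [ -6.3  -5.  177.5] [100  52  68  82  83  83  82  87  79  54  96  94  58]
132 [ -8.7   4.1 176.9] [ -9.1  -1.5 177.5] [ -8.4  -5.1 176.9] [85 45 68 80 85 81 85 87 75 50 80 86 58]
144 [-12.2   4.  175.1] [-13.1  -1.6 176.2] [-11.6  -5.3 174.9] [86 42 59 79 78 78 79 77 66 49 82 87 60]
156 [-13.9   3.9 174.1] [-14.5  -1.7 175. ] [-14.5  -5.4 175.1] [87 49 45 61 61 61 60 63 61 49 83 86 59]
168 [-14.2   3.9 169.3] [-14.5  -1.6 169.9] [-12.9  -5.3 168.5] [85 54 53 58 57 63 63 60 54 43 86 87 61]
180 [-14.8   3.9 167.4] [-15.1  -1.7 167.
[... 1175 characters left out ...]
9] [ 86 114 184 152  94  83  82  90  76  65  52  56  56]
324 [10.8  6.3 92.9] [ -6.9  -0.8 111.5] [10.2 -3.8 94. ] [188 197 210 173 112  96  88  96  97  95  74  58  53]
336 [ 5.5  6.  92.7] [ -5.   -0.6 103.8] [ 4.5 -4.1 94.1] [151 127 116 119  79  86  90 112 115 120 119  84  59]
348 [ 3.1  5.9 92.2] [ -7.   -0.7 103.1] [ 4.5 -4.1 91.2] [117 112 115 126  79  75  96 109 117 116 113  95  70]
360 [-3.9  5.5 93.8] [-2.3 -0.4 92.3] [-2.1 -4.4 92.3] [114 113 115 107  60  47 103 113 120 118 114  95 106]
372 [-6.8  5.4 94. ] [-5.6 -0.5 92.9] [-5.2 -4.5 92.7] [112 114 117 102  66  57 105 113 118 119 108  87 124]
head 116 [[-13.6 -10.4  87.3]
 [ -2.8   3.3  92.2]
 [ 10.8  15.6  94.1]] [-2.7  2.7 91.7]
```

```bash
cat >> h.py <<'E'
N24=np.array([-.407,.914]); E24=np.array([.914,.407])
def fz(): return robot.current_force()[2]+.8
def down(xy,z0,z1,step,lim,v=.03,o=None):
    z=z0
    while z>z1:
        z-=step; robot.move_linear([xy[0],xy[1],z],o,velocity=v); f=fz()
        if f>lim: break
    return z,f
E
python3 - <<'E'
from h import *
xy=np.array([.4565,-.053])+.0021*N24
robot.move_linear([*xy,.148],velocity=.05)
z,f=down(xy,.148,.132,.001,2.0)
print(xy,z,f,np.array(robot.current_force()).round(2),np.array(robot.current_moment()).round(3),np.array(robot.current_position()).round(4),robot.current_t())
s,_=grab('scene'); save(s,'c4.png',(275,185,355,255),8)
E
```

```text
[ 0.4556453 -0.0510806] 0.13899999999999998 2.1133404549946793 [-0.77 -0.75  1.31] [-0.068  0.169  0.003] [ 0.4556 -0.0512  0.1391] 12.1667
```

View pics/c4.png

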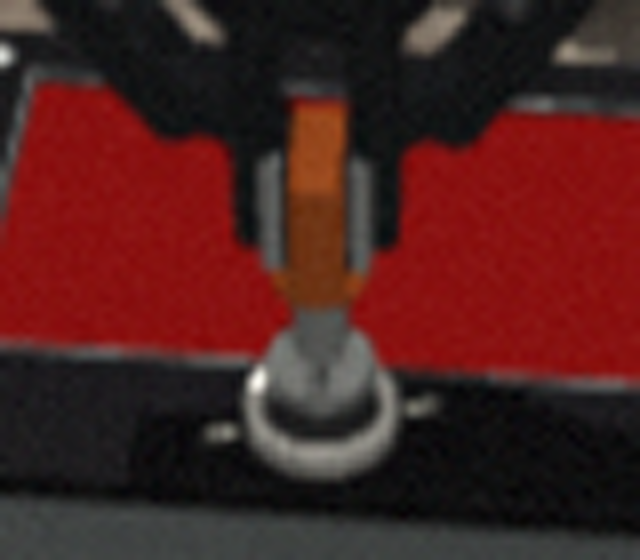

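Run:
```python
from h import *
p=np.array(robot.current_position()); xy=np.array([.4556453,-.0510806]); z=.139
def probe(d):
    out=[]
    f0=np.array(robot.current_force())[:2]
    for k in range(1,6):
        robot.move_linear([*(xy+d*.0005*k),z],velocity=.02); f=np.array(robot.current_force()); out.append(((f[:2]-0*f0)@d).round(2))
        if abs(out[-1])>3.5: break
    robot.move_linear([*xy,z],velocity=.03); return out
for nm,d in(('+n',N24),('-n',-N24),('+e',E24),('-e',-E24)): print(nm,probe(d))
print(np.array(robot.current_force()).round(2),robot.current_t())
```

```text
+n [np.float64(-0.72), np.float64(-0.88), np.float64(-2.82), np.float64(-5.4)]
-n [np.float64(-1.15), np.float64(-0.5), np.float64(-3.44), np.float64(-4.73)]
+e [np.float64(-0.91), np.float64(-1.95), np.float64(-3.47), np.float64(-5.08)]
-e [np.float64(-1.99), np.float64(-1.14), np.float64(-1.79), np.float64(-3.31), np.float64(-4.76)]
[0.16 0.06 1.39] 17.4667
```

Run:
```python
from h import *
xy=np.array([.4556453,-.0510806]); z=.139; L=[]
while z>.119:
    z-=.0007; robot.move_linear([*xy,z],velocity=.03); f=fz(); L.append((round(z,4),round(f,1)))
    if f>11.3: break
print(L); robot.hold(.2); print(np.array(robot.current_force()).round(2),np.array(robot.current_moment()).round(3),robot.current_position(),robot.current_t())
```

```text
[(0.1383, np.float64(2.9)), (0.1376, np.float64(4.0)), (0.1369, np.float64(4.0)), (0.1362, np.float64(4.6)), (0.1355, np.float64(4.8)), (0.1348, np.float64(5.6)), (0.1341, np.float64(5.7)), (0.1334, np.float64(9.3)), (0.1327, np.float64(13.3))]
[-4.83 -0.62 12.67] [-0.163  1.279  0.056] [ 0.45580623 -0.05108065  0.13384116] 19.9167
```

```bash
cat > turn.py <<'E'
from h import *
import json
xy=np.array([.4556453,-.0510806]); z=.1327; th=204.; L=[]
while th>204-96:
    th-=5 if th>204-50 else 2.5
    robot.move_linear([*xy,z],ori(th),velocity=.03)
    f=np.array(robot.current_force()); m=robot.current_moment()[2]; F=f[2]+.8
    L.append((th,F.round(1),f[:2].round(1).tolist(),round(m,3),round(z,4)))
    if m>.13 or np.hypot(np.hypot(*f[:2]),F)>20: break
    if F>13.8: z+=.0002
    if F<12: z-=.0002
    if np.hypot(*f[:2])>2: xy=xy+.00006*f[:2]
for l in L: print(*l)
json.dump([xy.tolist(),z,th],open('st.json','w'))
print(yaw()%360,robot.current_t())
E
python3 turn.py
```

```text
199.0 12.2 [-3.9, -0.7] -0.035 0.1327
194.0 11.4 [-3.0, -1.1] 0.0 0.1327
189.0 13.2 [-3.4, 0.0] 0.024 0.1325
184.0 11.1 [-3.3, -0.2] -0.004 0.1325
179.0 12.9 [-2.2, 0.7] 0.024 0.1323
174.0 11.7 [-2.1, -0.0] 0.068 0.1323
169.0 13.2 [-2.1, 0.1] 0.005 0.1321
164.0 12.4 [-2.2, 0.1] 0.03 0.1321
159.0 12.6 [-2.5, -0.9] 0.036 0.1321
154.0 12.4 [-1.2, 0.4] 0.038 0.1321
151.5 11.4 [-1.1, -0.0] -0.001 0.1321
149.0 13.6 [-3.0, -0.7] 0.035 0.1319
146.5 13.3 [-2.5, -0.4] -0.007 0.1319
144.0 12.6 [-2.0, -0.9] 0.033 0.1319
141.5 12.4 [-1.8, -1.4] 0.033 0.1319
139.0 12.9 [-1.0, -0.7] 0.081 0.1319
136.5 12.8 [-1.7, 1.0] 0.026 0.1319
134.0 13.2 [-2.2, -0.4] -0.018 0.1319
131.5 12.2 [-1.5, -1.0] 0.028 0.1319
129.0 12.4 [-0.8, 0.0] 0.037 0.1319
126.5 12.6 [-1.6, -0.8] 0.04 0.1319
124.0 12.3 [-1.8, -0.4] 0.083 0.1319
121.5 13.3 [-2.0, -0.0] 0.015 0.1319
119.0 12.0 [-2.1, -0.3] -0.019 0.1319
116.5 12.4 [-2.1, -0.8] 0.042 0.1319
114.0 12.3 [-1.4, 0.1] -0.025 0.1319
111.5 11.5 [-0.9, 0.1] 0.115 0.1319
109.0 13.5 [-2.1, -0.9] 0.06 0.1317
106.5 12.9 [-0.1, -0.4] 0.137 0.1317
106.52652829520378 27.1667
```

Run:
```python
from h import *
import json
xy,z,th=json.load(open('st.json'))
def av():
    r=[]
    for _ in range(8): robot.hold(.03); r.append([*robot.current_force(),robot.current_moment()[2]])
    return np.mean(r,0).round(3)
print(av(),robot.current_position())
s,_=grab('scene'); save(s,'c5.png',(275,185,355,255),8); print(robot.current_t())
```

```text
[-0.984 -0.292 12.625  0.086] [ 0.45585322 -0.05145222  0.1338247 ]
27.4833
```

View pics/c5.png

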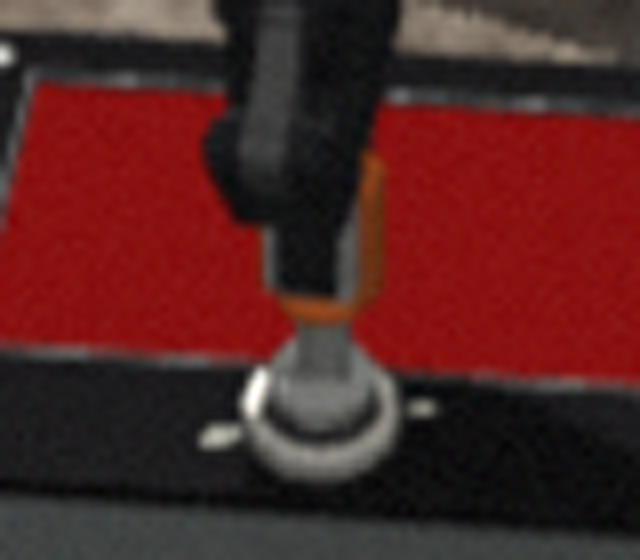

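Run:
```python
from h import *
import json
xy,z,th=json.load(open('st.json'))
def av():
    r=[]
    for _ in range(8): robot.hold(.03); r.append([*robot.current_force(),robot.current_moment()[2]])
    return np.mean(r,0).round(3)
for k in range(3):
    th-=1.5; robot.move_linear([*xy,z],ori(th),velocity=.03); a=av(); print(th,a)
    if a[3]>.11: break
json.dump([xy,z,th],open('st.json','w')); print(robot.current_t())
```

```text
105.0 [-1.122 -0.24  12.383  0.12 ]
28.0
```

Run:
```python
from h import *
import json
xy,z,th=json.load(open('st.json')); L=[]
while z<.1395:
    z+=.0008; robot.move_linear([*xy,z],velocity=.03); L.append((round(z,4),round(fz(),1),round(robot.current_moment()[2],3)))
print(*L,sep='\n')
# ease the twist, then withdraw
robot.move_linear([*xy,z],ori(th+3),velocity=.03); print(np.array(robot.current_force()).round(2),robot.current_moment()[2])
robot.move_linear([*xy,.15],velocity=.04)
robot.move_linear([*xy,.20],velocity=.15)
robot.move_linear([.465,-.18,.2],velocity=.2)
t,_=grab('top'); s,_=grab('scene')
cr=lambda im,b,k: cv2.resize(im[b[1]:b[3],b[0]:b[2]],None,fx=k,fy=k,interpolation=cv2.INTER_CUBIC)
save(np.hstack([cr(t,(310,208,370,258),6),cr(s,(285,205,345,255),6)]),'c6.png'); print(robot.current_t())
```

```text
(0.1325, np.float64(8.9), np.float64(0.076))
(0.1333, np.float64(5.4), np.float64(0.125))
(0.1341, np.float64(3.7), np.float64(0.12))
(0.1349, np.float64(3.7), np.float64(0.096))
(0.1357, np.float64(1.9), np.float64(0.096))
(0.1365, np.float64(2.5), np.float64(0.074))
(0.1373, np.float64(0.4), np.float64(0.078))
(0.1381, np.float64(-2.9), np.float64(0.049))
(0.1389, np.float64(-3.6), np.float64(0.077))
(0.1397, np.float64(-3.5), np.float64(0.101))
[ 6.88  1.87 -3.11] 0.06252715669387807
32.5333
```

View pics/c6.png

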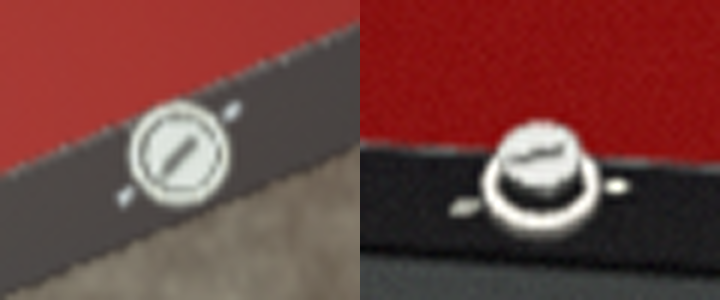

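```bash
sed -i 's/(.455,-.053),.02)/(.4555,-.0515),.02)/' est.py; python3 est.py | grep -E 'top|scene|head|slot|box'
python3 - <<'E'
from h import *
s=np.load('pics/scene.npz')['im']; t=np.load('pics/top.npz')['im']
print(robot.current_position(),yaw(),robot.current_gripper_width()*85,robot.current_finger_force())
save(s,'c7.png',(320,150,420,240),6)
E
```

```text
top key 0 [nan nan nan] nan rect [0. 0.] [0. 0.] ang nan
 standtop nan
 head 117 [ 0.4577 -0.053   0.0899] 0.09 [457.3 -53.2] 14.0
 slot [ 0.4561 -0.0528] [0.0017 0.005 ] 136.8
 box [517. -30.] [178.4 234.8] 21.282182693481445 [0.0643 0.0676 0.0709]
scene key 0 [nan nan nan] nan rect [0. 0.] [0. 0.] ang nan
 standtop 0.0396
 head 138 [ 0.4529 -0.0516  0.0879] 0.0883 [454.  -50.6] 14.8
 slot [ 0.4532 -0.0509] [0.0044 0.0061] 7.7
 box [512.8 -27.4] [179.3 233.1] 20.999643325805664 [0.0629 0.066  0.0689]
[ 0.46466711 -0.17879969  0.19971226] 108.08408865007131 12.779429779438841 79.19131278991699
  avg = a.mean(axis, **keepdims_kw)
  ret = um.true_divide(
est.py:16: RuntimeWarning: Degrees of freedom <= 0 for slice
  C=np.cov(q[:,:2].T); w,V=np.linalg.eigh(C); a=np.degrees(np.arctan2(V[1,1],V[0,1]))%180
  c *= np.true_divide(1, fact)
  c *= np.true_divide(1, fact)
est.py:17: RuntimeWarning: Mean of empty slice.
  print(n,'key',m.sum(),q.mean(0).round(4),np.median(q[:,2]).round(4),'rect',np.round(r[0],1),np.round(r[1],1),'ang',a.round(1))
  return _methods._mean(a, axis=axis, dtype=dtype,
  ret = ret.dtype.type(ret / rcount)
```

View pics/c7.png

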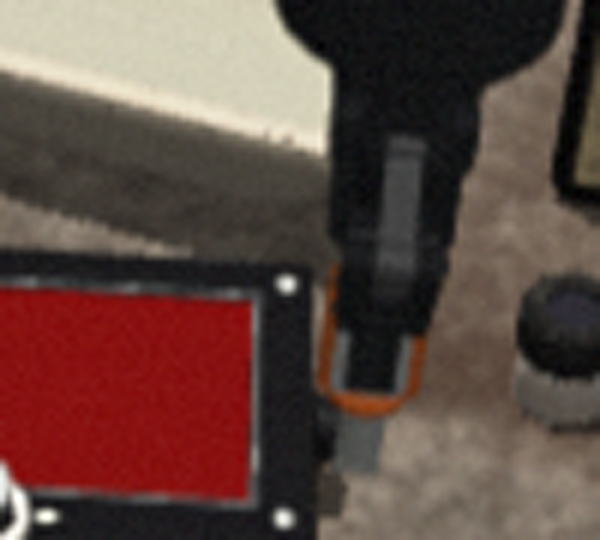

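Run:
```python
from h import *
xy=np.array([.4778,-.3082])
robot.move_linear([*xy,.2],ori(227),velocity=.2)
robot.move_linear([*xy,.097],velocity=.12)
z=.097; L=[]
while z>.0595:
    z-=.003; robot.move_linear([*xy,z],velocity=.06); f=np.array(robot.current_force())
    L.append((round(z,4),f.round(1).tolist()))
    if f[2]>5: break
    if np.hypot(*f[:2])>2: xy=xy+.00008*f[:2]
print(*L,sep='\n'); print(xy,robot.current_t())
```

```text
(0.094, [-0.5, 0.3, -0.2])
(0.091, [0.3, -0.6, -1.1])
(0.088, [-0.6, 0.1, -0.7])
(0.085, [0.5, 0.2, -0.7])
(0.082, [0.5, 0.3, -1.4])
(0.079, [0.7, 0.1, 0.0])
(0.076, [-0.3, 1.0, -0.5])
(0.073, [-0.5, 0.2, -0.7])
(0.07, [-0.5, -0.1, -1.3])
(0.067, [0.2, -0.6, -0.6])
(0.064, [-0.6, 0.1, -1.3])
(0.061, [-0.5, -0.4, -0.6])
(0.058, [-0.2, 0.0, 3.8])
[ 0.4778 -0.3082] 39.0167
```

```bash
python3 - <<'E'
from h import *
robot.set_gripper(0.5); robot.hold(.2)
p=robot.current_position(); robot.move_linear([p[0],p[1],.2],velocity=.12)
robot.move_linear([.35,-.22,.28],velocity=.25); robot.hold(.3)
t,_=grab('top'); s,_=grab('scene'); 
cr=lambda im,b,k: cv2.resize(im[b[1]:b[3],b[0]:b[2]],None,fx=k,fy=k,interpolation=cv2.INTER_CUBIC)
save(np.vstack([cr(s,(170,130,470,320),2.4),cr(t,(170,130,470,280),2)[:200] if 0 else cr(t,(300,190,480,240),4)]),'c8.png')
print(robot.current_t(),np.array(robot.current_force()).round(2))
E
python3 est.py 2>/dev/null| grep -E 'key|head|slot'
```

```text
42.1917 [-0.81  0.3  -0.27]
top key 85 [ 0.4801 -0.3088  0.0845] 0.0851 rect [ 480.  -309.9] [29.8 14.2] ang 47.5
 head 117 [ 0.4577 -0.053   0.0898] 0.09 [457.3 -53.2] 14.0
 slot [ 0.4561 -0.0529] [0.0017 0.005 ] 136.9
scene key 128 [ 0.4751 -0.3079  0.0822] 0.0834 rect [ 477.  -307.7] [30.8 14.1] ang 46.7
 head 139 [ 0.4529 -0.0515  0.0878] 0.0882 [454.3 -50.5] 14.8
 slot [ 0.4517 -0.0517] [0.0043 0.0069] 14.5
```

View pics/c8.png

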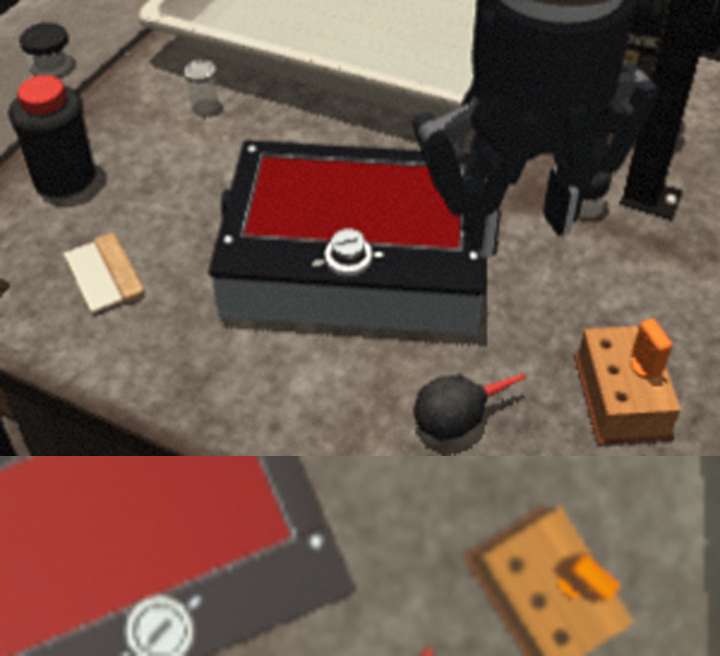

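The key is upright in its stand. The stud has stayed turned, in line with the marks, and the frame is down. The bystanders look undisturbed.

```bash
python3 -c "
from workcell import robot
print(robot.close_job())"
```

```text
the job is handed in; nothing more can be done
None
```

I pressed the stud to its floor at about 13 N and turned it clockwise to its stop. After letting up it stayed turned with the frame down, the key is back upright in its hole, and the job was handed in at about 42 s.

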